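# Put the collet away in the stayed chest

## Robot

A 7-joint arm with a two-finger parallel gripper is mounted at the origin on a cart in front of the work surface, level with it; the furniture and walls round the work are solid. World frame = base frame: x ahead of the robot, y to its left, z up, the work surface at z = 0. Lengths are in m, angles in rad, forces in N, time in s.
With the tool pointing down it reaches from about 0.425 to 0.95 m from the base axis. Payload 4.7 kg.
Tool frame: the origin (TCP) lies midway between the tips of the shut fingers; the grasp point (between the pads) lies 19 mm behind it; z points along the fingers, y is the line along which they close (so a half turn about z gives the same grasp; the last joint's range is limited). The gripper opens to 85 mm and grips with 20 to 120 N. Pads are 22 mm wide; open, the fingers measure 114 mm over their backs; the gripper's body (76 mm by 85 mm) begins 54 mm behind the grasp point. The pads swing forward as they close: fully open they stand 13 mm farther back than shut.
Start: joints at [1.163, 0.469, -0.049, 1.532, 0.024, 1.141, -0.082], TCP at [0.25, -0.627, 0.231] pointing down, gripper open.
Joint ranges: [-2.59, 2.59], [-0.33, 1.99], [-1.39, 1.29], [0.1, 2.45], [-1.04, 4.18], [0.21, 1.99], [-2.66, 2.66]. Speed limits (rad/s): [2.57, 2.57, 3.14, 3.14, 3.14, 3.14, 3.14].

## Interface

Orientations are given as [roll, pitch, yaw] about the fixed x, y, z axes, in that order (R = Rz(yaw) Ry(pitch) Rx(roll)).
In Python, from rig import sensors, eyes, ticket gives the robot as it stands.
- The arm moves only by the shell command python3 -m crank 'ROWS' [OPENING]. ROWS is JSON, a list that holds one entry, the list of rows, each a list of 6 numbers: the shift along the tool's x, y, z in m, then the turn, a rotation vector about the tool's x, y, z in degrees. A call has exactly 8 rows; each row shifts and turns the commanded pose from where the row before left it, along the tool's axes as they then stand; what a row does not reach is not made up. A row lasts 1/10 s, in which the tool goes at most 50 mm and 8.59 degrees, less where a joint would pass 70% of its speed; a pose out of reach is approached as far as the arm can. A call with a gripper value outside its range is refused whole. OPENING is the opening, from 0 (shut) to 1 (fully open), set as the call begins (- or left out, the last holds). The fingers move at their own pace and stop on an object; the grip force is fixed at half the most. Time passes only in rows, so rows that do not move let the fingers close, or fill a call up. It gives the time, the measured TCP pose, the force, the opening and the grip force at its end, in the units of the state.
- sensors.state(): the state, without advancing time (a new reading comes with each control period).
- eyes.read_camera(name): name is "side" or "top"; returns a dict with "image" (480x640x3 uint8, blue, green, red), "range_z" (480x640 float32, m along the optical axis (not along the pixel's ray), 0 where there is no reading), "camera_matrix" (3x3 intrinsics, pixels), "extrinsics" (4x4, takes a point from world to camera coordinates). Camera axes: x right, y up, looking along -z (the intrinsics and any distortion apply to the point x, -y, -z); pixel columns grow to the right and rows downward; lengths in m; the calibration is good to about 2 mm. A picture is of the moment at which its call begins.
- ticket.sign_off(): hands the job in; it is judged then, once.
The state is a dict: "clock": time; "joint_positions": joint angles; "qd": joint speeds; "joint_torque": joint torques, N m; "ee_pos": TCP position; "orientation": TCP orientation; "contact_force": force on the tool from outside, world axes, zero at the start; "wrist_torque": the same for the moment, N m; "width": finger opening in m; "grip_force": force on a finger pad.
Only numpy, scipy, OpenCV 4.12 (cv2) and the standard library are available. Lean on these libraries where they do the work, as an engineer would, in place of code of your own. Each camera call takes 0.05 s, during which the arm holds its last target. There are 200 camera calls.

## Task

Put the loose collet back in the empty socket of the collet chest and shut the chest. Raise the lid by its handle until its folding stay goes past straight and locks, so that the lid stands open by itself, without pulling hard once you feel the stay go taut; then seat the collet upright and fully home. To close, take the stay's knee by its knob, ease it back past straight (the lid rises a little) and lower the lid gently on it until it is fully shut, never letting it drop; leave the other things on the table where they are.

Things in the scene. Friction and masses are not known exactly. Their poses are not given: they have to be found in the camera images.
- chest: Grey steel collet chest, fixed: 150 (its x) by 170 (y) mm, rim 75 mm up. Origin: centre of its underside; x to its back, y to its left, z up. A black block inside, its face 25 mm below the rim, has five sockets: four hold collets that stand 14 to 18 mm out of it, one (front left) is empty. Outside on the right wall (-y) is the lid's folding stay.
- lid (a joint): Lid angle (rad), 0 shut, growing as it opens. The stay's foot is clamped anywhere in a 13 mm slot, so each time the stay goes straight and taut, and stops the lid, at another angle from 1.32 to 1.48; there its spring tips the knee past straight, and the lid, let down 0.055 rad, rests locked. Lid: 10 mm plate, 150 by 170 mm, 0.6 to 1 kg, falls shut unless held or locked.
- lid_handle (a point): Middle of the lid's handle: a round steel bar 10 mm thick, 80 mm between its two arms, parallel to the chest's y, 50 mm out from the lid's front edge in the lid's plane (200 mm from the hinge line, 5 mm above it when shut). Axes turn with the lid; as the chest's when shut.
- lid_hinge (a point): Middle of the lid's hinge line (along the chest's y), at the top back edge, 75 mm above the table. Axes as the chest's.
- knob (a point): Middle of the round knob on the stay's knee: 14 mm thick, 34 mm long along the chest's y, a 19 mm flange at its outer end; this point is 30 mm outside the right wall. It spins freely about y. Lid shut: knee folded back along the wall, 62 to 69 mm above the table. Stay locked: knee in front of the line from foot to lid, 116 to 126 mm above the table.
- stay_eye (a point): Eye at the top end of the stay's upper link. Two links of 76 mm, pin to pin, are joined at the knee; the lower turns on the foot, a pin on the right wall 100 mm in front of the hinge line and 18 to 31 mm below it, so the knob goes round the foot in the chest's x-z plane at 76 mm. Locked, the knee is 25 degrees past straight (to the front); from there to shut the lower link turns 53 to 60 degrees.
- lid_pin (a point): The stay's pin on the lid's right edge, 100 mm from the hinge line and 5 mm above the lid's underside; the eye sits on it. Its bracket is thin: pulling the lid against the taut stay springs the two apart, 0.8 mm at about 20 N on the handle, which strains it.
- knee_knob: The knob itself; origin on the knee's axis beside the links. From locked it takes 1 to 2 N, to the chest's back and down, to bring the knee past straight while the lid rises some 10 mm at the handle; from there the lid's weight drives the knee on the same way with up to about 15 N, and only a grip on the knob holds it back.
- collet: Spring collet of plain steel, the only loose one: 29 mm thick, 36 mm high, flange at the top, slotted foot; upright on the table in front of and right of the chest, in a row with a sleeve and a loupe in any order, about 75 mm apart. Origin: centre of its underside, z up. 0.05 kg.
- socket (a point): Centre of the floor of the empty socket, 34 mm above the table, 34 mm before and 35 mm left of the chest's centre: a round bore of 30.5 mm, 16 mm deep, mouth chamfered 1.5 mm. Seated, the collet stands 20 mm out of the block, its top 5 mm below the rim; not fully home it fouls the lid.
- sleeve: Plain steel sleeve, 25 mm thick, 30 mm high, upright, to be left alone. Origin: centre of its underside.
- eye_loupe: Black eye loupe, 33 mm thick, 30 mm high, to be left alone. Origin: centre of its underside.
- tin: Round tin, 53 mm, 22 mm high, right of the chest, to be left alone.
- bottle: White dropper bottle, 47 mm, 118 mm high, at the right edge, to be left alone.
- pin_chuck: Pin vise, 99 mm long, lying front left, to be left alone.
- pincers: Steel tweezers, 116 mm long, lying front left, to be left alone.
Things that resemble listed ones, but are neither listed nor needed, are in the scene too. What is shaped like the collet but blue or purple is not meant.

How it is judged:
By the outcome, as a careful person would: the job done as asked, in the order asked, and still so for the second after the job is handed in, with the robot touching nothing.
It also fails if it takes over 72 s, if anything falls off the work surface, if the arm or the gripper's body presses on something with over 40 N, if the wrist force passes 120 N, or if a joint passes its speed limit or range.

## Working session

There is one attempt and no reset: what is moved stays moved. The work goes in short steps, Python scripts to look and compute and a shell command to move; the robot and the scene stay as the last step left them, time stands still between calls to the robot, and variables do not carry over. Pictures are saved under pics/ and viewed, at most 10 in all, crops included, and the job is handed in when it is done.

```bash
ls; mkdir -p pics; cat > h.py <<'E'
import numpy as np, cv2
from rig import sensors, eyes
def cam(n,save=None):
    d=eyes.read_camera(n)
    if save: cv2.imwrite('pics/'+save,d["image"])
    np.savez('/tmp/'+n+'.npz',**{k:np.asarray(v) for k,v in d.items()})
    return d
def cloud(d):
    K=np.array(d["camera_matrix"]);E=np.array(d["extrinsics"]);z=np.array(d["range_z"])
    v,u=np.mgrid[:480,:640]
    p=np.stack([(u-K[0,2])/K[0,0]*z,-(v-K[1,2])/K[1,1]*z,-z],-1)
    w=(p-E[:3,3])@E[:3,:3]
    w[z==0]=np.nan
    return w
E
python3 - <<'E'
from h import *
print(sensors.state())
for n in("top","side"):
    d=cam(n,n+'0.png'); print(d["camera_matrix"],d["extrinsics"],[k for k in d])
E
```

```text
pics
{'clock': 0.0, 'joint_positions': array([ 1.16312584,  0.4694611 , -0.04860988,  1.5337107 ,  0.02413219,
        1.14101718, -0.08232655]), 'qd': array([-4.06463181e-04,  2.06079862e-03, -1.52848967e-03, -4.23665390e-04,
       -1.91404801e-04,  3.96376251e-06, -8.14104860e-04]), 'joint_torque': array([ 8.85403665e-05, -5.10300815e+01, -4.60863335e-02, -2.37708092e+01,
        1.08057671e-02,  7.64699362e-03,  8.70024735e-06]), 'ee_pos': array([ 0.249388  , -0.62659584,  0.23024113]), 'orientation': array([-3.13958565e+00,  9.78163158e-05,  3.78802809e-01]), 'contact_force': array([-0.18591612,  0.95903075,  0.03135913]), 'wrist_torque': array([ 0.00055751, -0.00937092, -0.02399944]), 'grip_force': 0.0, 'width': 0.08506489175493369}
[[590.05793384   0.         324.00743776]
 [  0.         590.05793384 240.25083772]
 [  0.           0.           1.        ]] [[-0.00773449 -0.99994062  0.00767738  0.07204492]
 [ 0.98767239 -0.00643876  0.15640267 -0.55051093]
 [-0.15634395  0.00879243  0.98766354 -1.13981376]
 [ 0.          0.          0.          1.        ]] ['image', 'range_z', 'camera_matrix', 'extrinsics']
[[488.71014688   0.         321.81294674]
 [  0.         488.71014688 239.61663612]
 [  0.           0.           1.        ]] [[ 0.99984771 -0.01564141  0.00773951 -0.52956616]
 [ 0.00220114  0.55297588  0.83319435 -0.11604937]
 [-0.0173121  -0.83305043  0.5529261  -1.03288461]
 [ 0.          0.          0.          1.        ]] ['image', 'range_z', 'camera_matrix', 'extrinsics']
```

View pics/top0.png

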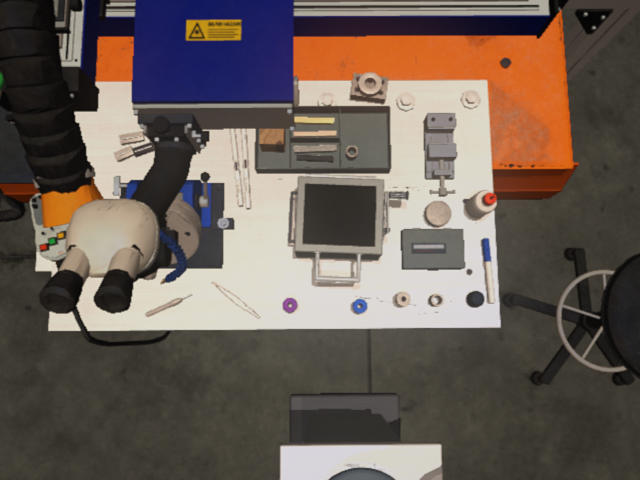

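View pics/side0.png

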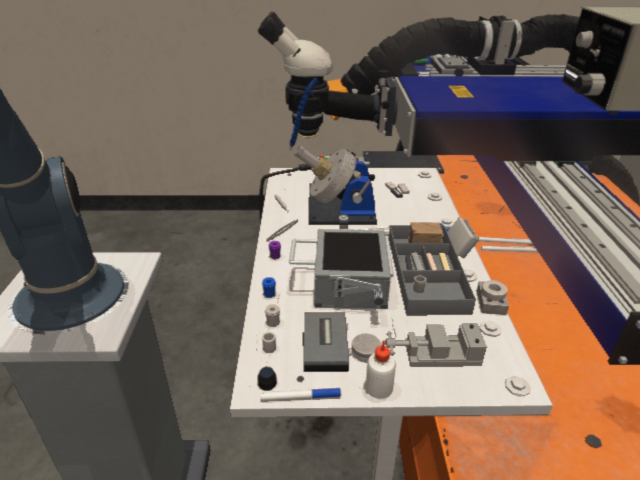

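The top view shows the chest at about (340,215) px, with its handle at (337,280) and the stay on the right at (397,197). The row is at (402,299), (436,300) and the black loupe at (475,299). Next I'll measure these.

```bash
python3 - <<'E'
from h import *
d=dict(np.load('/tmp/top.npz'));w=cloud(d)
s=dict(np.load('/tmp/side.npz'));ws=cloud(s)
for n,(u,v) in dict(a=(402,299),b=(436,300),l=(475,299)).items():
    for W,nm in((w,'top'),):
        c=W[v-14:v+15,u-14:u+15].reshape(-1,3);m=c[c[:,2]>0.012]
        t=m[m[:,2]>np.nanmax(m[:,2])-0.006]
        print(n,nm,'ztop',np.nanpercentile(m[:,2],95),'box',t.min(0)[:2],t.max(0)[:2],(t.min(0)+t.max(0))[:2]/2,len(t))
# chest/lid top
def rect(c,lo,hi):
    m=c[(c[...,2]>lo)&(c[...,2]<hi)]
    r=cv2.minAreaRect((m[:,:2]*1000).astype(np.float32));print(r,len(m))
    return m
sub=w[172:262,285:392].reshape(-1,3)
print(np.nanpercentile(sub[:,2],[5,25,50,75,95]))
rect(sub,0.078,0.1);rect(sub,0.07,0.078)
hd=w[258:292,300:372].reshape(-1,3); m=rect(hd,0.06,0.1)
far=m[m[:,0]<m[:,0].min()+0.011]; print('bar',far.mean(0),far.min(0),far.max(0), np.polyfit(far[:,1],far[:,0],1))
kn=w[185:212,384:415]; print(np.round(kn[::3,::3,2]*1000))
k=kn.reshape(-1,3);k=k[k[:,2]>0.05];print(k.min(0),k.max(0))
a=d["image"][160:320,280:500];cv2.imwrite('pics/crop0.png',cv2.resize(a,None,fx=3.6,fy=3.6,interpolation=cv2.INTER_CUBIC))
a=s["image"][220:400,240:420];cv2.imwrite('pics/crop1.png',cv2.resize(a,None,fx=3.3,fy=3.3,interpolation=cv2.INTER_CUBIC))
E
```

```text
a top ztop 0.04033341723338339 box [ 0.42086889 -0.10170219] [ 0.44659705 -0.07583967] [ 0.43373297 -0.08877093] 62
b top ztop 0.03329551944738581 box [ 0.4188495  -0.16881557] [ 0.44273261 -0.14468193] [ 0.43079106 -0.15674875] 52
l top ztop 0.032258625505971736 box [ 0.42401924 -0.25090858] [ 0.44411369 -0.22689527] [ 0.43406646 -0.23890193] 49
[-0.00131825  0.05238674  0.08510639  0.08711131  0.08957589]
((589.045166015625, 31.095062255859375), (183.81396484375, 173.85574340820312), 87.68510437011719) 6884
((597.4901123046875, 28.881935119628906), (183.1512908935547, 159.38369750976562), 86.5127944946289) 130
((486.7703552246094, 42.92086410522461), (86.7388687133789, 46.42203140258789), 89.35719299316406) 391
bar [0.46907911 0.04105718 0.08475055] [ 4.63238350e-01 -7.49726250e-05  7.68370483e-02] [0.47354793 0.08633367 0.09135686] [0.0277286  0.46794066]
[[-3.  0. -1.  2. -0. -6.  1.  2. -2.  1.  1.]
 [-2. -2.  0.  0. -2. -3. -4. -0. -3.  1. -0.]
 [ 3.  4. -1. 64.  2. -4.  1. -2. 66.  2.  2.]
 [-3. 69. 75. 71. 74. 75. 67. 71. 70. -1.  0.]
 [-1. 69. 65. 69. 68. 69. 72. 68. 75.  0.  0.]
 [-2. 69. -3.  3. -1. -2.  2.  3. -1.  6.  1.]
 [-2. 66. -5. -1.  3.  2. -1.  1. -2.  3.  1.]
 [ 1. 71. -0.  1. -0.  4. -2. -0.  2. -0. -2.]
 [ 3. 75. -1.  3. -3. -3.  1.  2.  5. -2. -1.]]
[ 0.60262802 -0.09997334  0.05037972] [ 0.64647549 -0.05282786  0.08102912]
```

View pics/crop1.png

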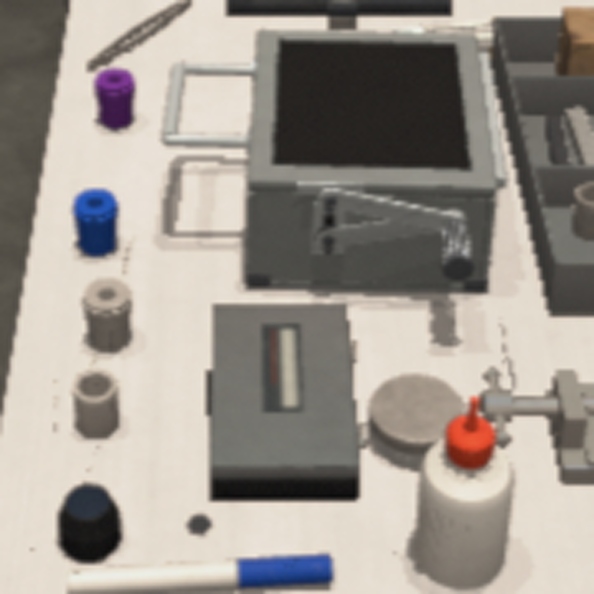

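The crop shows the plain steel collet as the first of the row, at crop (107,315), slotted and taller. The sleeve is at (97,405) and the loupe at (90,522). Next I'll refine the chest pose and write a row planner.

```bash
cat >> h.py <<'E'
from scipy.spatial.transform import Rotation as Ro, Slerp
def rpy(r): return Ro.from_euler('xyz',r)
def plan(pos,rp,n=8,frm=None):
    """rows in tool axes (mm, deg) from the present pose to pos, rp (rad)"""
    s=sensors.state(); p0,R0=(s["ee_pos"],rpy(s["orientation"])) if frm is None else (np.array(frm[0]),rpy(frm[1]))
    R1=rpy(rp); sl=Slerp([0,1],Ro.concatenate([R0,R1])); f=np.linspace(0,1,n+1); R=sl(f); P=p0+np.outer(f,np.array(pos)-p0)
    for i in range(n):
        print(list(np.round(R[i].inv().apply(P[i+1]-P[i]),4)),list(np.round((R[i].inv()*R[i+1]).as_rotvec(degrees=True),2)))
def ray(d,u,v,z):
    K=d["camera_matrix"];E=d["extrinsics"];C=-E[:3,:3].T@E[:3,3]
    r=E[:3,:3].T@np.array([(u-K[0,2])/K[0,0],-(v-K[1,2])/K[1,1],-1]);return C+r*(z-C[2])/r[2]
E
python3 - <<'E'
from h import *
d=dict(np.load('/tmp/top.npz'))
g=d["image"].max(2);m=np.zeros_like(g);m[175:262,290:390]=(g[175:262,290:390]<60)
n,l,st,c=cv2.connectedComponentsWithStats(m);i=1+st[1:,4].argmax();print(st[i])
b=cv2.boxPoints(cv2.minAreaRect(np.argwhere(l==i)[:,::-1].astype(np.float32)))
q=np.array([ray(d,u,v,.085) for u,v in b]);print(q.round(4),q.mean(0))
e=[(q[(k+1)%4]-q[k])[:2] for k in range(4)];print([(np.linalg.norm(x),(np.degrees(np.arctan2(x[1],x[0]))+45)%90-45) for x in e])
w=cloud(d)
# lid/walls outline by rows: edges of grey lid plate
c=w[172:262,285:392].reshape(-1,3);c=c[(c[:,2]>.08)&(c[:,2]<.092)]
for k in (0,1): print(np.histogram(c[:,k],bins=24))
c=c[(c[:,0]>.49)]
y=np.radians(-1.8);R=np.array([[np.cos(y),-np.sin(y)],[np.sin(y),np.cos(y)]]);t=c[:,:2]@R
print(np.percentile(t,[0.5,2,98,99.5],axis=0))
E
```

```text
[ 304  184   71   62 4022]
[[ 0.54    0.1086  0.085 ]
 [ 0.6568  0.104   0.085 ]
 [ 0.6508 -0.033   0.085 ]
 [ 0.534  -0.0263  0.085 ]] [0.59540136 0.03830806 0.085     ]
[(np.float64(0.11694661019377135), np.float64(-2.224503722188409)), (np.float64(0.1371890460852386), np.float64(-2.510437113389983)), (np.float64(0.11698231918837314), np.float64(-3.2875591772364885)), (np.float64(0.1350188093040821), np.float64(-2.521642246177123))]
(array([ 31,  53, 247, 326, 344, 329, 304, 339, 359, 320, 330, 334, 316,
       310, 328, 311, 310, 324, 305, 304, 311, 299, 232,  96]), array([0.50288234, 0.51017122, 0.5174601 , 0.52474898, 0.53203786,
       0.53932674, 0.54661561, 0.55390449, 0.56119337, 0.56848225,
       0.57577113, 0.58306001, 0.59034889, 0.59763777, 0.60492664,
       0.61221552, 0.6195044 , 0.62679328, 0.63408216, 0.64137104,
       0.64865992, 0.65594879, 0.66323767, 0.67052655, 0.67781543]))
(array([ 42, 121, 298, 295, 298, 304, 305, 319, 319, 298, 295, 302, 304,
       298, 306, 305, 307, 316, 335, 310, 307, 298, 300, 180]), array([-0.05980002, -0.05211337, -0.04442672, -0.03674007, -0.02905342,
       -0.02136677, -0.01368012, -0.00599347,  0.00169318,  0.00937983,
        0.01706648,  0.02475313,  0.03243978,  0.04012643,  0.04781308,
        0.05549973,  0.06318638,  0.07087303,  0.07855968,  0.08624633,
        0.09393298,  0.10161963,  0.10930628,  0.11699293,  0.12467958]))
[[ 0.50928809 -0.03637614]
 [ 0.51881275 -0.0264618 ]
 [ 0.66661111  0.13744357]
 [ 0.67188731  0.14013348]]
```

```bash
python3 -c "
from h import *
import math
plan([.470,.043,.20],[math.pi,0,1.525],16)"
```

```text
[np.float64(0.0283), np.float64(-0.0338), np.float64(0.002)] [np.float64(-0.01), np.float64(-0.0), np.float64(-4.1)]
[np.float64(0.0306), np.float64(-0.0317), np.float64(0.0019)] [np.float64(-0.01), np.float64(-0.0), np.float64(-4.1)]
[np.float64(0.0328), np.float64(-0.0294), np.float64(0.0019)] [np.float64(-0.01), np.float64(-0.0), np.float64(-4.1)]
[np.float64(0.0348), np.float64(-0.027), np.float64(0.0019)] [np.float64(-0.01), np.float64(-0.0), np.float64(-4.1)]
[np.float64(0.0367), np.float64(-0.0244), np.float64(0.0019)] [np.float64(-0.01), np.float64(-0.0), np.float64(-4.1)]
[np.float64(0.0383), np.float64(-0.0217), np.float64(0.0019)] [np.float64(-0.01), np.float64(-0.0), np.float64(-4.1)]
[np.float64(0.0398), np.float64(-0.0189), np.float64(0.0019)] [np.float64(-0.01), np.float64(-0.0), np.float64(-4.1)]
[np.float64(0.041), np.float64(-0.016), np.float64(0.0019)] [np.float64(-0.01), np.float64(-0.0), np.float64(-4.1)]
[np.float64(0.0421), np.float64(-0.0131), np.float64(0.0019)] [np.float64(-0.01), np.float64(-0.0), np.float64(-4.1)]
[np.float64(0.0429), np.float64(-0.01), np.float64(0.0019)] [np.float64(-0.01), np.float64(-0.0), np.float64(-4.1)]
[np.float64(0.0435), np.float64(-0.0069), np.float64(0.0019)] [np.float64(-0.01), np.float64(-0.0), np.float64(-4.1)]
[np.float64(0.0439), np.float64(-0.0038), np.float64(0.0019)] [np.float64(-0.01), np.float64(-0.0), np.float64(-4.1)]
[np.float64(0.0441), np.float64(-0.0006), np.float64(0.0019)] [np.float64(-0.01), np.float64(-0.0), np.float64(-4.1)]
[np.float64(0.044), np.float64(0.0025), np.float64(0.0019)] [np.float64(-0.01), np.float64(-0.0), np.float64(-4.1)]
[np.float64(0.0437), np.float64(0.0057), np.float64(0.0019)] [np.float64(-0.01), np.float64(-0.0), np.float64(-4.1)]
[np.float64(0.0432), np.float64(0.0088), np.float64(0.0019)] [np.float64(-0.01), np.float64(-0.0), np.float64(-4.1)]
```

```bash
python3 -m crank '[[[0.0283,-0.0338,0.002,0,0,-4.1],[0.0306,-0.0317,0.002,0,0,-4.1],[0.0328,-0.0294,0.002,0,0,-4.1],[0.0348,-0.027,0.002,0,0,-4.1],[0.0367,-0.0244,0.002,0,0,-4.1],[0.0383,-0.0217,0.002,0,0,-4.1],[0.0398,-0.0189,0.002,0,0,-4.1],[0.041,-0.016,0.002,0,0,-4.1]]]' 0.4
python3 -m crank '[[[0.0421,-0.0131,0.002,0,0,-4.1],[0.0429,-0.01,0.002,0,0,-4.1],[0.0435,-0.0069,0.002,0,0,-4.1],[0.0439,-0.0038,0.002,0,0,-4.1],[0.0441,-0.0006,0.002,0,0,-4.1],[0.044,0.0025,0.002,0,0,-4.1],[0.0437,0.0057,0.002,0,0,-4.1],[0.0432,0.0088,0.002,0,0,-4.1]]]'
python3 -c "
from h import *
plan([.470,.043,.06],[np.pi,0,1.525],8)"
```

```text
clock: 0.9
ee_pos: [0.36, -0.2906, 0.2151]
orientation: [-3.141, 0.0, 0.954]
contact_force: [1.2, -0.1, 0.3]
width: 0.0342
grip_force: 0.0
clock: 1.7
ee_pos: [0.4706, 0.0438, 0.1992]
orientation: [3.142, 0.0, 1.526]
contact_force: [0.6, -0.3, 0.1]
width: 0.0341
grip_force: 0.0
[np.float64(-0.0001), np.float64(-0.0001), np.float64(0.0174)] [np.float64(0.0), np.float64(0.0), np.float64(0.01)]
[np.float64(-0.0001), np.float64(-0.0001), np.float64(0.0174)] [np.float64(0.0), np.float64(0.0), np.float64(0.01)]
[np.float64(-0.0001), np.float64(-0.0001), np.float64(0.0174)] [np.float64(0.0), np.float64(0.0), np.float64(0.01)]
[np.float64(-0.0001), np.float64(-0.0001), np.float64(0.0174)] [np.float64(0.0), np.float64(0.0), np.float64(0.01)]
[np.float64(-0.0001), np.float64(-0.0001), np.float64(0.0174)] [np.float64(0.0), np.float64(0.0), np.float64(0.01)]
[np.float64(-0.0001), np.float64(-0.0001), np.float64(0.0174)] [np.float64(0.0), np.float64(0.0), np.float64(0.01)]
[np.float64(-0.0001), np.float64(-0.0001), np.float64(0.0174)] [np.float64(0.0), np.float64(0.0), np.float64(0.01)]
[np.float64(-0.0001), np.float64(-0.0001), np.float64(0.0174)] [np.float64(0.0), np.float64(0.0), np.float64(0.01)]
```

```bash
python3 -m crank '[[[0,0,0.018,0,0,0],[0,0,0.018,0,0,0],[0,0,0.018,0,0,0],[0,0,0.018,0,0,0],[0,0,0.018,0,0,0],[0,0,0.018,0,0,0],[0,0,0.018,0,0,0],[0,0,0.013,0,0,0]]]'
python3 -m crank '[[[0,0,0,0,0,0],[0,0,0,0,0,0],[0,0,0,0,0,0],[0,0,0,0,0,0],[0,0,0,0,0,0],[0,0,0,0,0,0],[0,0,0,0,0,0],[0,0,0,0,0,0]]]' 0
python3 -c "
from h import *
s=sensors.state();print(s['wrist_torque'],s['contact_force'])
import math
# rows along arc from lid angle 0 to 1.24
H=lambda t:np.array([-200*math.cos(t)+5*math.sin(t),200*math.sin(t)+5*math.cos(t)])
for a in (np.linspace(0,1.24,17),np.linspace(1.24,1.5,14)):
  for i in range(len(a)-1):
    d=H(a[i+1])-H(a[i]);print(round(a[i+1],3),'dx',d[0].round(2),'dz',d[1].round(2),end='; ')"
```

```text
clock: 2.5
ee_pos: [0.4699, 0.0421, 0.059]
orientation: [-3.14, 0.0, 1.524]
contact_force: [-0.1, -0.6, -0.3]
width: 0.0343
grip_force: 0.0
clock: 3.3
ee_pos: [0.4693, 0.0424, 0.0602]
orientation: [-3.14, 0.001, 1.524]
contact_force: [-4.5, 1.6, -1.3]
width: 0.0078
grip_force: 58.5
[ 0.30946829  0.94714071 -0.05163926] [-4.5179235   1.56743714 -1.28095644]
0.078 dx 0.99 dz 15.47; 0.155 dx 2.18 dz 15.35; 0.232 dx 3.36 dz 15.13; 0.31 dx 4.53 dz 14.83; 0.388 dx 5.66 dz 14.43; 0.465 dx 6.76 dz 13.95; 0.542 dx 7.82 dz 13.38; 0.62 dx 8.83 dz 12.74; 0.698 dx 9.79 dz 12.02; 0.775 dx 10.69 dz 11.22; 0.852 dx 11.53 dz 10.36; 0.93 dx 12.3 dz 9.44; 1.008 dx 12.99 dz 8.46; 1.085 dx 13.61 dz 7.43; 1.162 dx 14.14 dz 6.35; 1.24 dx 14.59 dz 5.24; 1.26 dx 3.83 dz 1.17; 1.28 dx 3.85 dz 1.09; 1.3 dx 3.87 dz 1.01; 1.32 dx 3.89 dz 0.93; 1.34 dx 3.91 dz 0.86; 1.36 dx 3.92 dz 0.78; 1.38 dx 3.94 dz 0.7; 1.4 dx 3.95 dz 0.62; 1.42 dx 3.96 dz 0.54; 1.44 dx 3.97 dz 0.46; 1.46 dx 3.98 dz 0.38; 1.48 dx 3.99 dz 0.3; 1.5 dx 3.99 dz 0.22;
```

```bash
python3 -m crank '[[[0,0.001,-0.0155,0,0,0],[0,0.0022,-0.0153,0,0,0],[0,0.0034,-0.0151,0,0,0],[0,0.0045,-0.0148,0,0,0],[0,0.0057,-0.0144,0,0,0],[0,0.0068,-0.014,0,0,0],[0,0.0078,-0.0134,0,0,0],[0,0.0088,-0.0127,0,0,0]]]'
python3 -m crank '[[[0,0.0098,-0.012,0,0,0],[0,0.0107,-0.0112,0,0,0],[0,0.0115,-0.0104,0,0,0],[0,0.0123,-0.0094,0,0,0],[0,0.013,-0.0085,0,0,0],[0,0.0136,-0.0074,0,0,0],[0,0.0141,-0.0064,0,0,0],[0,0.0146,-0.0052,0,0,0]]]'
python3 -c "
from h import *
cam('side','side1.png')"
```

```text
clock: 4.1
ee_pos: [0.5077, 0.0406, 0.1758]
orientation: [-3.135, 0.001, 1.524]
contact_force: [-8.2, 1.0, 1.8]
width: 0.0077
grip_force: 58.4
clock: 4.9
ee_pos: [0.6112, 0.0359, 0.2495]
orientation: [3.138, 0.001, 1.523]
contact_force: [-4.2, 0.7, 5.9]
width: 0.0078
grip_force: 61.8
```

View pics/side1.png

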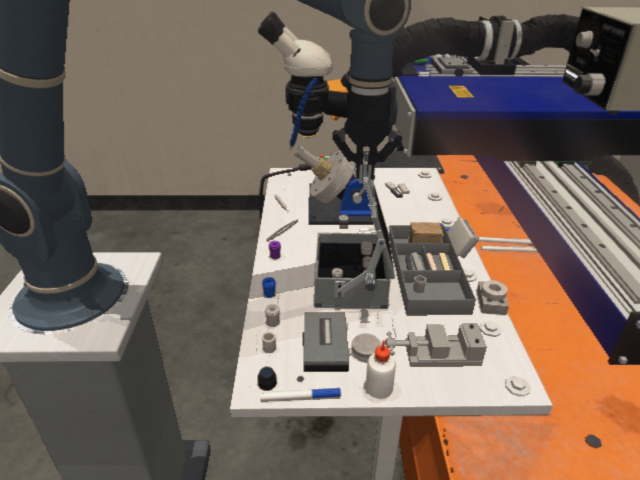

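Side view: lid held up at (375,200) px and stay nearly straight at (360,265). The collet is still on the table at (272,315). Now I'll creep up to taut with a force check between moves.

```bash
cat > chk.py <<'E'
import sys
from rig import sensors
f=sensors.state()["contact_force"]
sys.exit(0 if f[0]>float(sys.argv[1]) else 1)
E
C='python3 chk.py -9'
python3 -m crank '[[[0,0.0019,-0.0008,0,0,0],[0,0.0019,-0.0006,0,0,0],[0,0.0019,-0.0006,0,0,0],[0,0.0019,-0.0006,0,0,0],[0,0.0019,-0.0005,0,0,0],[0,0.0015,-0.0004,0,0,0],[0,0.001,-0.0003,0,0,0],[0,0,0,0,0,0]]]' && $C && 
python3 -m crank '[[[0,0.0004,-0.0001,0,0,0],[0,0.0004,-0.0001,0,0,0],[0,0.0004,-0.0001,0,0,0],[0,0.0004,-0.0001,0,0,0],[0,0.0004,-0.0001,0,0,0],[0,0.0004,-0.0001,0,0,0],[0,0.0004,-0.0001,0,0,0],[0,0.0004,-0.0001,0,0,0]]]' && $C &&
python3 -m crank '[[[0,0.0004,-0.0001,0,0,0],[0,0.0004,-0.0001,0,0,0],[0,0.0004,-0.0001,0,0,0],[0,0.0004,-0.0001,0,0,0],[0,0.0004,-0.0001,0,0,0],[0,0.0004,-0.0001,0,0,0],[0,0.0004,-0.0001,0,0,0],[0,0.0004,-0.0001,0,0,0]]]' && $C &&
python3 -m crank '[[[0,0.0004,-0.0001,0,0,0],[0,0.0004,-0.0001,0,0,0],[0,0.0004,-0.0001,0,0,0],[0,0.0004,-0.0001,0,0,0],[0,0.0004,-0.0001,0,0,0],[0,0.0004,-0.0001,0,0,0],[0,0.0004,-0.0001,0,0,0],[0,0.0004,-0.0001,0,0,0]]]'
```

```text
clock: 5.75
ee_pos: [0.6229, 0.0353, 0.2527]
orientation: [3.139, 0.0, 1.523]
contact_force: [-3.5, -0.0, 8.5]
width: 0.0081
grip_force: 62.0
clock: 6.55
ee_pos: [0.6258, 0.0352, 0.2534]
orientation: [3.139, 0.0, 1.523]
contact_force: [-4.6, 1.1, 6.7]
width: 0.008
grip_force: 62.0
clock: 7.35
ee_pos: [0.6297, 0.035, 0.2536]
orientation: [3.137, -0.0, 1.524]
contact_force: [-2.7, 0.6, 5.4]
width: 0.0078
grip_force: 63.1
clock: 8.15
ee_pos: [0.6306, 0.035, 0.2537]
orientation: [-3.14, 0.001, 1.524]
contact_force: [-8.4, -0.4, 8.3]
width: 0.0075
grip_force: 63.4
```

```bash
python3 -m crank '[[[0,0.0003,0,0,0,0],[0,0.0003,0,0,0,0],[0,0.0002,0,0,0,0],[0,0,0,0,0,0],[0,0,0,0,0,0],[0,0,0,0,0,0],[0,0,0,0,0,0],[0,0,0,0,0,0]]]'
python3 -c "
from h import *
d=cam('side')
a=d['image'][180:330,300:460];cv2.imwrite('pics/c2.png',cv2.resize(a,None,fx=4,fy=4,interpolation=cv2.INTER_CUBIC))"
```

```text
clock: 8.95
ee_pos: [0.6308, 0.035, 0.2538]
orientation: [-3.138, 0.001, 1.524]
contact_force: [-10.4, -0.8, 9.4]
width: 0.0081
grip_force: 63.5
```

View pics/c2.png

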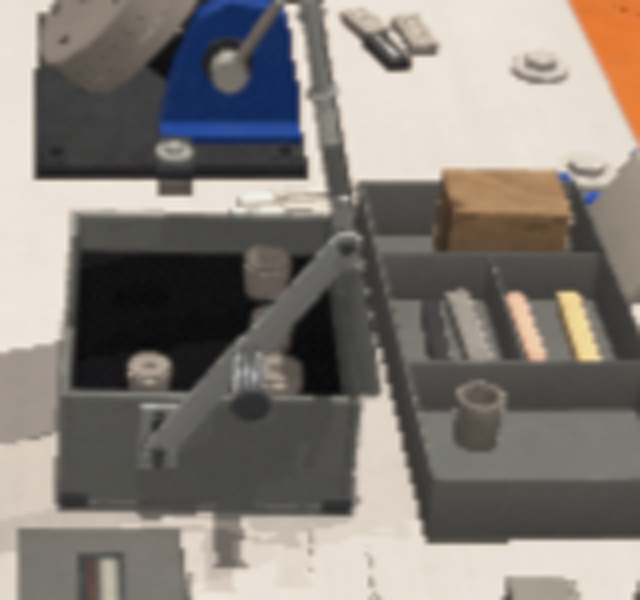

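The stay is straight from (160,455) to (347,243) px and the lid has stopped, so it's taut. I'll ease it down onto the lock.

```bash
python3 -m crank '[[[0,-0.0012,0.0002,0,0,0],[0,-0.0012,0.0002,0,0,0],[0,-0.0012,0.0003,0,0,0],[0,-0.0012,0.0003,0,0,0],[0,-0.0012,0.0003,0,0,0],[0,-0.0012,0.0003,0,0,0],[0,-0.0012,0.0003,0,0,0],[0,0,0,0,0,0]]]'
python3 -c "
from h import *
d=cam('side')
a=d['image'][180:330,300:460];cv2.imwrite('pics/c3.png',cv2.resize(a,None,fx=4,fy=4,interpolation=cv2.INTER_CUBIC))"
```

```text
clock: 9.8
ee_pos: [0.6257, 0.0353, 0.2527]
orientation: [3.136, -0.0, 1.524]
contact_force: [-2.2, 0.3, 6.1]
width: 0.0076
grip_force: 63.3
```

View pics/c3.png

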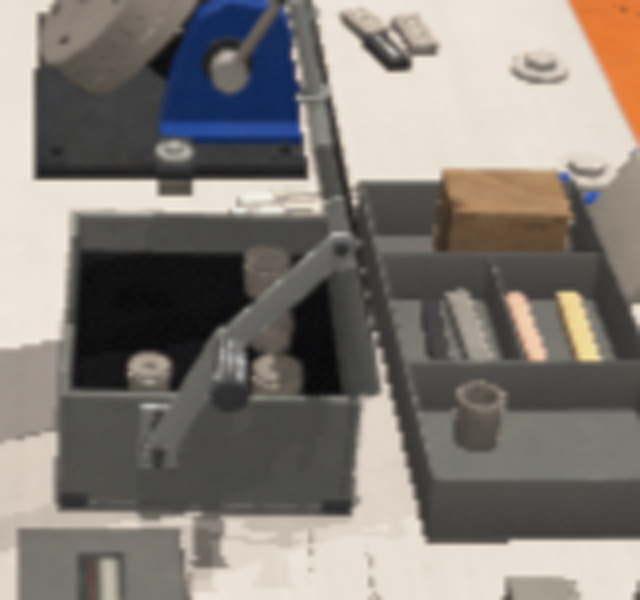

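The knee at (230,365) px has tipped to the front. I'll lower the rest of the way.

```bash
python3 -m crank '[[[0,-0.001,0.0003,0,0,0],[0,-0.001,0.0003,0,0,0],[0,-0.001,0.0003,0,0,0],[0,-0.0008,0.0003,0,0,0],[0,-0.0006,0.0001,0,0,0],[0,-0.0005,0.0001,0,0,0],[0,-0.0003,0.0001,0,0,0],[0,0,0,0,0,0]]]'
```

```text
clock: 10.65
ee_pos: [0.621, 0.0354, 0.2516]
orientation: [3.135, -0.0, 1.523]
contact_force: [-1.9, -0.8, 6.8]
width: 0.0074
grip_force: 63.4
```

```bash
python3 -m crank '[[[0,-0.0003,0.0001,0,0,0],[0,-0.0003,0.0001,0,0,0],[0,-0.0003,0.0001,0,0,0],[0,-0.0003,0.0001,0,0,0],[0,-0.0003,0.0001,0,0,0],[0,-0.0003,0,0,0,0],[0,0,0,0,0,0],[0,0,0,0,0,0]]]'
```

```text
clock: 11.45
ee_pos: [0.6197, 0.0355, 0.2513]
orientation: [3.134, -0.0, 1.523]
contact_force: [-0.8, 0.6, 8.0]
width: 0.0077
grip_force: 63.4
```

```bash
python3 -m crank '[[[0,0,0,0,0,0],[0,0,0,0,0,0],[0,0,0,0,0,0],[0,0,0,0,0,0],[0,0,-0.005,0,0,0],[0,0,-0.015,0,0,0],[0,0,-0.02,0,0,0],[0,0,-0.02,0,0,0]]]' 0.35
python3 -c "
from h import *
d=cam('top','top4.png');w=cloud(d)
m=w[(w[...,2]>.2)&(w[...,2]<.29)&(w[...,0]>.55)&(w[...,0]<.7)&(abs(w[...,1]-.04)<.06)]
print(len(m),m.mean(0) if len(m) else '')
m=w[(w[...,2]>.065)&(w[...,2]<.15)&(w[...,1]<-.055)&(w[...,1]>-.11)&(w[...,0]>.52)&(w[...,0]<.66)]
print('knob',len(m),m.min(0),m.max(0),np.median(m,0))
plan([.434,-.089,.22],[np.pi,0,1.525+0],8)
c=d['image'][165:265,285:415];cv2.imwrite('pics/c4.png',cv2.resize(c,None,fx=5,fy=5,interpolation=cv2.INTER_CUBIC))"
```

```text
clock: 12.25
ee_pos: [0.6174, 0.0356, 0.3102]
orientation: [3.141, -0.0, 1.524]
contact_force: [-0.9, -0.3, -0.3]
width: 0.0297
grip_force: 0.0
216 [0.6275689  0.07314626 0.24963637]Traceback (most recent call last):
  File "<string>", line 7, in <module>
    print('knob',len(m),m.min(0),m.max(0),np.median(m,0))
                        ~~~~~^^^
    return umr_minimum(a, axis, None, out, keepdims, initial, where)
ValueError: zero-size array to reduction operation minimum which has no identity
```

```bash
python3 -c "
from h import *
p=sensors.state()
plan([.434,-.089,.19],[np.pi,0,-.045],12)"
```

```text
[np.float64(-0.0112), np.float64(-0.015), np.float64(0.0102)] [np.float64(0.02), np.float64(-0.03), np.float64(7.49)]
[np.float64(-0.013), np.float64(-0.0134), np.float64(0.0102)] [np.float64(0.02), np.float64(-0.03), np.float64(7.49)]
[np.float64(-0.0146), np.float64(-0.0116), np.float64(0.0103)] [np.float64(0.02), np.float64(-0.03), np.float64(7.49)]
[np.float64(-0.016), np.float64(-0.0096), np.float64(0.0103)] [np.float64(0.02), np.float64(-0.03), np.float64(7.49)]
[np.float64(-0.0171), np.float64(-0.0074), np.float64(0.0103)] [np.float64(0.02), np.float64(-0.03), np.float64(7.49)]
[np.float64(-0.0179), np.float64(-0.0051), np.float64(0.0103)] [np.float64(0.02), np.float64(-0.03), np.float64(7.49)]
[np.float64(-0.0185), np.float64(-0.0027), np.float64(0.0103)] [np.float64(0.02), np.float64(-0.03), np.float64(7.49)]
[np.float64(-0.0186), np.float64(-0.0003), np.float64(0.0103)] [np.float64(0.02), np.float64(-0.03), np.float64(7.49)]
[np.float64(-0.0185), np.float64(0.0021), np.float64(0.0103)] [np.float64(0.02), np.float64(-0.03), np.float64(7.49)]
[np.float64(-0.0181), np.float64(0.0045), np.float64(0.0103)] [np.float64(0.02), np.float64(-0.03), np.float64(7.49)]
[np.float64(-0.0173), np.float64(0.0069), np.float64(0.0103)] [np.float64(0.02), np.float64(-0.03), np.float64(7.49)]
[np.float64(-0.0163), np.float64(0.0091), np.float64(0.0103)] [np.float64(0.02), np.float64(-0.03), np.float64(7.49)]
```

```bash
python3 -m crank '[[[-0.0112,-0.015,0,0,0,7.5],[-0.013,-0.0134,0,0,0,7.5],[-0.0146,-0.0116,0,0,0,7.5],[-0.016,-0.0096,0,0,0,7.5],[-0.0171,-0.0074,0.015,0,0,7.5],[-0.0179,-0.0051,0.015,0,0,7.5],[-0.0185,-0.0027,0.015,0,0,7.5],[-0.0186,-0.0003,0.015,0,0,7.5]]]' 0.6
python3 -m crank '[[[-0.0185,0.0021,0.015,0,0,7.5],[-0.0181,0.0045,0.015,0,0,7.5],[-0.0173,0.0069,0.015,0,0,7.5],[-0.0163,0.0091,0.015,0,0,7.5],[0,0,0,0,0,0],[0,0,0,0,0,0],[0,0,0,0,0,0],[0,0,0,0,0,0]]]'
python3 -c "
from h import *
d=cam('top','top4.png');w=cloud(d)
s=cam('side');ws=cloud(s)
def box(n,W,lo,hi):
    m=W[((W>lo)&(W<hi)).all(-1)];print(n,len(m),*( [m.min(0).round(4),m.max(0).round(4),np.median(m,0).round(4)] if len(m) else []))
box('handle',w,[.55,-.02,.255],[.7,.1,.3]);box('handle s',ws,[.55,-.02,.255],[.7,.1,.3])
box('knob',w,[.52,-.11,.09],[.68,-.062,.15]);box('knob s',ws,[.52,-.11,.09],[.68,-.06,.15])
box('collet s',ws,[.41,-.12,.012],[.46,-.06,.045])
plan([.434,-.089,.018],[np.pi,0,-.045],8)
c=d['image'][165:320,270:460];cv2.imwrite('pics/c4.png',cv2.resize(c,None,fx=4,fy=3.8,interpolation=cv2.INTER_CUBIC))"
```

```text
clock: 13.1
ee_pos: [0.4931, -0.0481, 0.2488]
orientation: [3.14, -0.002, 0.471]
contact_force: [0.1, -0.7, 1.1]
width: 0.0513
grip_force: 0.0
clock: 13.9
ee_pos: [0.4329, -0.0889, 0.1893]
orientation: [-3.142, -0.002, -0.045]
contact_force: [0.1, 0.3, -0.3]
width: 0.0512
grip_force: 0.0
handle 315 [ 0.6128 -0.0063  0.2673] [0.6255 0.0792 0.2805] [0.6187 0.0366 0.2738]
handle s 144 [ 0.6102 -0.009   0.2553] [0.6261 0.0787 0.2755] [0.6162 0.0169 0.2724]
knob 151 [ 0.5796 -0.0973  0.1152] [ 0.5959 -0.0625  0.1318] [ 0.5873 -0.0799  0.1248]
knob s 150 [ 0.5768 -0.0992  0.1087] [ 0.608  -0.0601  0.1499] [ 0.5855 -0.0891  0.1226]
collet s 230 [ 0.4177 -0.1042  0.0121] [ 0.445  -0.0722  0.0387] [ 0.4309 -0.0959  0.0325]
[np.float64(0.0002), np.float64(-0.0), np.float64(0.0214)] [np.float64(-0.0), np.float64(-0.01), np.float64(-0.0)]
[np.float64(0.0002), np.float64(-0.0), np.float64(0.0214)] [np.float64(-0.0), np.float64(-0.01), np.float64(-0.0)]
[np.float64(0.0002), np.float64(-0.0), np.float64(0.0214)] [np.float64(-0.0), np.float64(-0.01), np.float64(-0.0)]
[np.float64(0.0002), np.float64(-0.0), np.float64(0.0214)] [np.float64(-0.0), np.float64(-0.01), np.float64(-0.0)]
[np.float64(0.0002), np.float64(-0.0), np.float64(0.0214)] [np.float64(-0.0), np.float64(-0.01), np.float64(-0.0)]
[np.float64(0.0002), np.float64(-0.0), np.float64(0.0214)] [np.float64(-0.0), np.float64(-0.01), np.float64(-0.0)]
[np.float64(0.0002), np.float64(-0.0), np.float64(0.0214)] [np.float64(-0.0), np.float64(-0.01), np.float64(-0.0)]
[np.float64(0.0002), np.float64(-0.0), np.float64(0.0214)] [np.float64(-0.0), np.float64(-0.01), np.float64(-0.0)]
```

View pics/c4.png

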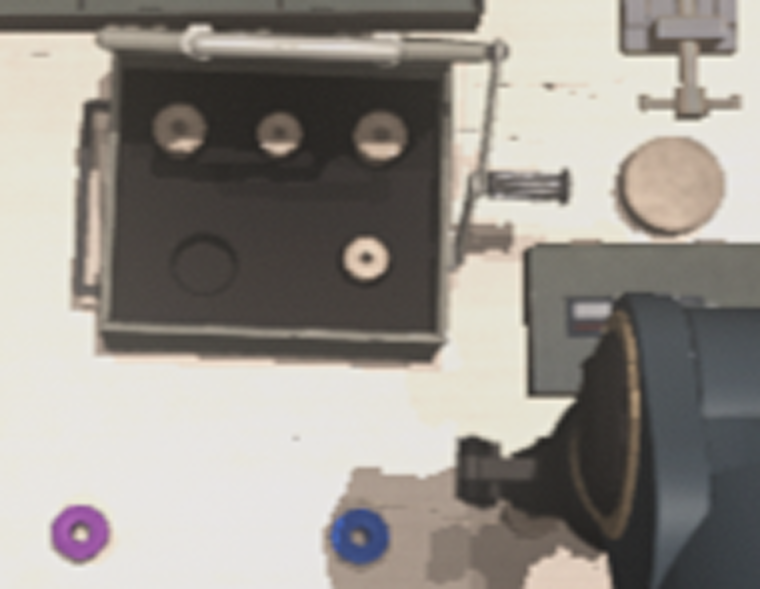

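The top view shows the lid standing by itself and the empty socket at crop (203,263). The knob is at (525,185), and the arm is above the collet.

```bash
python3 -m crank '[[[0,0,0.022,0,0,0],[0,0,0.022,0,0,0],[0,0,0.022,0,0,0],[0,0,0.022,0,0,0],[0,0,0.022,0,0,0],[0,0,0.022,0,0,0],[0.001,0,0.02,0,0,0],[0,0,0.02,0,0,0]]]'
python3 -m crank '[[[0,0,0,0,0,0],[0,0,0,0,0,0],[0,0,0,0,0,0],[0,0,0,0,0,0],[0,0,0,0,0,0],[0,0,0,0,0,0],[0,0,0,0,0,0],[0,0,0,0,0,0]]]' 0
python3 -c "
from h import *
d=dict(np.load('/tmp/top.npz'))
g=d['image'][215:255,295:345].max(2)
print(ray(d,320.75,234.2,.05))
y=-.045;R=np.array([[np.cos(y),-np.sin(y)],[np.sin(y),np.cos(y)]])
print('from model',np.array([.5954,.0383])+R@[-.034,.035])
# bore by circle fit on enlarged crop
c=cv2.resize(g,None,fx=6,fy=6,interpolation=cv2.INTER_CUBIC);c=cv2.normalize(c,None,0,255,cv2.NORM_MINMAX)
c=np.clip(c.astype(float)*1,0,255).astype(np.uint8)
h=cv2.HoughCircles(cv2.equalizeHist(c),cv2.HOUGH_GRADIENT,1,20,param1=80,param2=12,minRadius=40,maxRadius=62)
print([(295+(a+.5)/6-.5,215+(b+.5)/6-.5,r/6) for a,b,r in h[0][:4]] if h is not None else h)
w=cloud(d);m=w[225:244,310:332];print(np.round(m[::2,::2,2]*1000))
"
```

```text
clock: 14.8
ee_pos: [0.4333, -0.0893, 0.0156]
orientation: [-3.141, -0.001, -0.046]
contact_force: [0.7, -0.5, 0.6]
width: 0.0513
grip_force: 0.0
clock: 15.6
ee_pos: [0.4325, -0.0895, 0.0164]
orientation: [3.141, -0.0, -0.047]
contact_force: [-0.0, -0.2, -0.6]
width: 0.0259
grip_force: 58.9
[0.56217792 0.07458642 0.05      ]
from model [0.56300889 0.07479405]
[(np.float32(321.0), np.float32(233.66667), np.float32(9.133333)), (np.float32(335.5), np.float32(241.0), np.float32(8.400001)), (np.float32(332.0), np.float32(242.16667), np.float32(7.6666665)), (np.float32(328.5), np.float32(239.0), np.float32(10.05))]
[[51. 51. 54. 51. 51. 51. 52. 49. 48. 50. 52.]
 [53. 53. nan 56. 47. 46. 48. 48. 51. 52. 50.]
 [55. 53. 50. 45. 35. 34. 34. 36. 46. 51. 53.]
 [48. 46. 48. 35. nan 37. 29. 37. 35. 49. 55.]
 [51. 49. 36. 32. 35. 33. 36. 34. 36. 34. 49.]
 [49. 52. 34. 32. 33. 32. 36. 33. 40. 38. 52.]
 [49. 46. 53. 31. 33. 35. 33. 36. 35. 38. 48.]
 [52. 51. 47. 36. 35. 36. 38. 33. 36. 50. 52.]
 [52. 48. 51. 50. 36. 34. 37. 35. 53. 53. nan]
 [54. 52. 49. 49. 53. 51. 52. 50. 51. 48. 45.]]
```

```bash
python3 -m crank '[[[0,0,-0.01,0,0,0],[0,0,-0.02,0,0,0],[0,0,-0.025,0,0,0],[0,0,-0.025,0,0,0],[0,0,-0.025,0,0,0],[0,0,-0.015,0,0,0],[0,0,0,0,0,0],[0,0,0,0,0,0]]]'
python3 -c "
from h import *
print(sensors.state()['width'])
plan([.5614,.0738,.075],[np.pi,0,-.045],8)"
```

```text
clock: 16.4
ee_pos: [0.4322, -0.0895, 0.1364]
orientation: [3.141, -0.0, -0.047]
contact_force: [-0.1, -0.1, -0.3]
width: 0.0255
grip_force: 59.0
0.02554257675811641
[np.float64(0.0152), np.float64(-0.0212), np.float64(0.0077)] [np.float64(0.0), np.float64(-0.0), np.float64(-0.02)]
[np.float64(0.0152), np.float64(-0.0212), np.float64(0.0077)] [np.float64(0.0), np.float64(-0.0), np.float64(-0.02)]
[np.float64(0.0152), np.float64(-0.0211), np.float64(0.0077)] [np.float64(0.0), np.float64(-0.0), np.float64(-0.02)]
[np.float64(0.0152), np.float64(-0.0211), np.float64(0.0077)] [np.float64(0.0), np.float64(-0.0), np.float64(-0.02)]
[np.float64(0.0152), np.float64(-0.0211), np.float64(0.0077)] [np.float64(0.0), np.float64(-0.0), np.float64(-0.02)]
[np.float64(0.0152), np.float64(-0.0211), np.float64(0.0077)] [np.float64(0.0), np.float64(-0.0), np.float64(-0.02)]
[np.float64(0.0152), np.float64(-0.0211), np.float64(0.0077)] [np.float64(0.0), np.float64(-0.0), np.float64(-0.02)]
[np.float64(0.0152), np.float64(-0.0211), np.float64(0.0077)] [np.float64(0.0), np.float64(-0.0), np.float64(-0.02)]
```

```bash
python3 -m crank '[[[0.0152,-0.0211,0,0,0,0],[0.0152,-0.0211,0,0,0,0],[0.0152,-0.0211,0,0,0,0],[0.0152,-0.0211,0,0,0,0],[0.0152,-0.0211,0,0,0,0],[0.0152,-0.0211,0,0,0,0],[0.0152,-0.0211,0,0,0,0],[0.0152,-0.0211,0,0,0,0]]]'
python3 -m crank '[[[0,0,0.01,0,0,0],[0,0,0.01,0,0,0],[0,0,0.01,0,0,0],[0,0,0.01,0,0,0],[0,0,0.01,0,0,0],[0,0,0.008,0,0,0],[0,0,0.003,0,0,0],[0,0,0,0,0,0]]]'
python3 -c "
from h import *
plan([.5614,.0738,.075],[np.pi,0,-.045],1)
d=cam('side');e=cam('top')
a=d['image'][190:320,290:420];a=cv2.resize(a,(400,400),interpolation=cv2.INTER_CUBIC)
b=e['image'][165:265,280:400];b=cv2.resize(b,(400,400),interpolation=cv2.INTER_CUBIC);cv2.imwrite('pics/c5.png',np.hstack([a,b]))"
```

```text
clock: 17.2
ee_pos: [0.5614, 0.0741, 0.1346]
orientation: [3.141, 0.003, -0.047]
contact_force: [0.4, 0.7, 0.4]
width: 0.0257
grip_force: 59.0
clock: 18.0
ee_pos: [0.5616, 0.0733, 0.0749]
orientation: [3.141, 0.001, -0.047]
contact_force: [-0.3, 0.8, 0.1]
width: 0.026
grip_force: 59.0
[np.float64(-0.0003), np.float64(-0.0005), np.float64(-0.0001)] [np.float64(0.01), np.float64(0.04), np.float64(-0.12)]
```

View pics/c5.png

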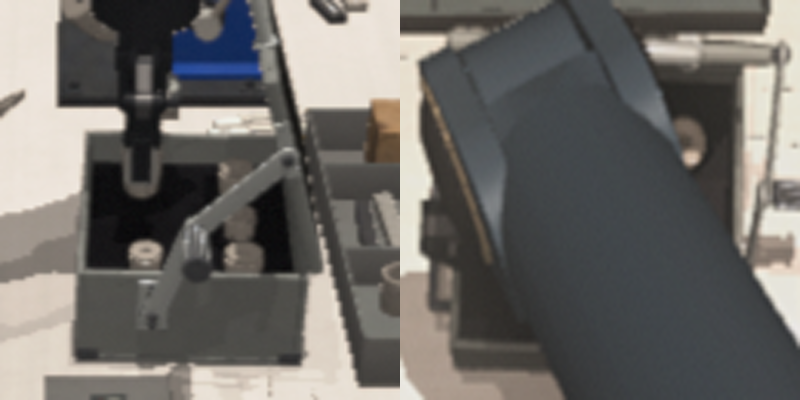

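The collet is held at left-crop (142,185), above the socket. I'll lower it carefully.

```bash
python3 -m crank '[[[0,-0.0004,0.0015,0,0,0],[0,0,0.0015,0,0,0],[0,0,0.0015,0,0,0],[0,0,0.0015,0,0,0],[0,0,0.0015,0,0,0],[0,0,0.0015,0,0,0],[0,0,0.001,0,0,0],[0,0,0.001,0,0,0]]]'
```

```text
clock: 18.9
ee_pos: [0.5619, 0.0738, 0.0642]
orientation: [3.142, -0.0, -0.047]
contact_force: [0.4, -0.6, -0.0]
width: 0.0258
grip_force: 59.0
```

```bash
python3 -m crank '[[[0,0,0.0008,0,0,0],[0,0,0.0008,0,0,0],[0,0,0.0008,0,0,0],[0,0,0.0008,0,0,0],[0,0,0.0006,0,0,0],[0,0,0.0006,0,0,0],[0,0,0.0006,0,0,0],[0,0,0,0,0,0]]]'
```

```text
clock: 19.7
ee_pos: [0.5618, 0.0738, 0.0592]
orientation: [3.142, 0.0, -0.047]
contact_force: [-0.4, -0.1, -0.9]
width: 0.0258
grip_force: 59.0
```

```bash
python3 -m crank '[[[0,0,0.0012,0,0,0],[0,0,0.0012,0,0,0],[0,0,0.0012,0,0,0],[0,0,0.0012,0,0,0],[0,0,0.0012,0,0,0],[0,0,0.0012,0,0,0],[0,0,0.001,0,0,0],[0,0,0,0,0,0]]]'
python3 -m crank '[[[0,0,0.0004,0,0,0],[0,0,0.0004,0,0,0],[0,0,0.0004,0,0,0],[0,0,0.0004,0,0,0],[0,0,0,0,0,0],[0,0,0,0,0,0],[0,0,0,0,0,0],[0,0,0,0,0,0]]]'
```

```text
clock: 20.5
ee_pos: [0.5618, 0.0738, 0.0509]
orientation: [3.141, 0.0, -0.047]
contact_force: [-0.8, -0.9, -0.6]
width: 0.0257
grip_force: 59.0
clock: 21.3
ee_pos: [0.5621, 0.0739, 0.0501]
orientation: [3.141, -0.001, -0.047]
contact_force: [-1.7, -1.1, 5.3]
width: 0.0259
grip_force: 59.4
```

```bash
python3 -m crank '[[[0,0,0,0,0,0],[0,0,0,0,0,0],[0,0,0,0,0,0],[0,0,0,0,0,0],[0,0,-0.005,0,0,0],[0,0,-0.02,0,0,0],[0,0,-0.03,0,0,0],[0,0,-0.03,0,0,0]]]' 0.45
python3 -m crank '[[[-0.005,0.005,-0.03,0,0,0],[-0.005,0.015,-0.03,0,0,0],[-0.015,0.045,-0.01,0,0,0],[-0.015,0.045,0,0,0,0],[-0.015,0.045,0,0,0,0],[-0.015,0.045,0,0,0,0],[0,0.03,0,0,0,0],[0,0,0,0,0,0]]]'
python3 -c "
from h import *
e=cam('top','top6.png');d=cam('side');w=cloud(e);ws=cloud(d)
def box(n,W,lo,hi):
    m=W[((W>lo)&(W<hi)).all(-1)];print(n,len(m),*( [m.min(0).round(4),m.max(0).round(4),np.median(m,0).round(4)] if len(m) else []))
box('collet',w,[.545,.058,.055],[.58,.092,.09])
box('knob',w,[.52,-.11,.09],[.68,-.062,.15]);box('handle',w,[.55,-.02,.255],[.7,.1,.3])
a=d['image'][190:320,290:420];a=cv2.resize(a,(400,400),interpolation=cv2.INTER_CUBIC)
b=e['image'][165:265,280:400];b=cv2.resize(b,(400,400),interpolation=cv2.INTER_CUBIC);cv2.imwrite('pics/c6.png',np.hstack([a,b]))"
```

```text
clock: 22.1
ee_pos: [0.5615, 0.0738, 0.1354]
orientation: [3.142, 0.001, -0.047]
contact_force: [-0.1, 0.6, 0.5]
width: 0.0384
grip_force: 0.0
clock: 22.9
ee_pos: [0.4799, -0.158, 0.2049]
orientation: [3.139, -0.0, -0.056]
contact_force: [0.0, -0.5, 0.6]
width: 0.039
grip_force: 0.0
collet 162 [0.5454 0.0603 0.0553] [0.5775 0.0899 0.0764] [0.5628 0.0741 0.0706]
knob 152 [ 0.5795 -0.0969  0.1161] [ 0.5956 -0.0628  0.1322] [ 0.5875 -0.0803  0.1249]
handle 315 [ 0.6131 -0.0062  0.267 ] [0.6252 0.0792 0.2804] [0.6187 0.0366 0.2737]
```

View pics/c6.png

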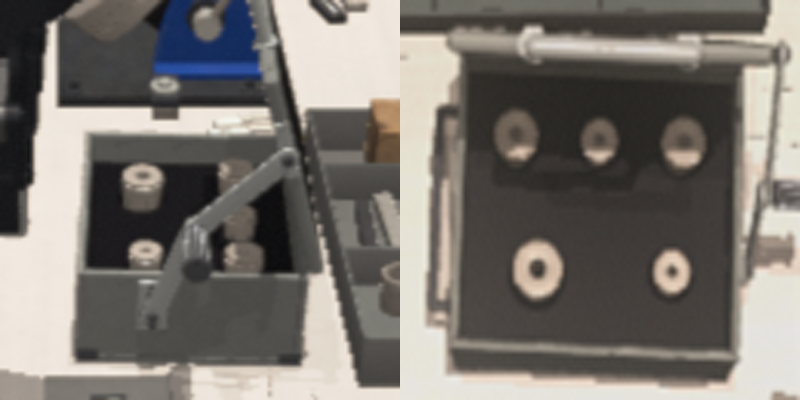

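The new view shows the collet seated at right-crop (538,268), with its top at z≈0.0706 (70 expected). The lid stands locked. Next I'll work out the knob approach and the closing arc.

```bash
cat >> h.py <<'E'
RT=Ro.from_euler('z',-.045)*Ro.from_euler('xyz',[np.pi,0,np.pi/2])*Ro.from_euler('y',30,degrees=True)
K=np.array([.588,-.077,.118]); TZ=RT.apply([0,0,1])
E
python3 - <<'E'
from h import *
rp=RT.as_euler('xyz');print(rp,TZ)
plan(K-0.078*TZ,rp,12)
# closing arc, chest x-z, foot h=28.8 below hinge
h=28.8;F=np.array([-100,-h])
def knee(t):
    P=np.array([-100*np.cos(t)+5*np.sin(t),100*np.sin(t)+5*np.cos(t)])-F
    L=np.hypot(*P);b=np.arccos(min(1,L/152));e=np.arctan2(P[1],P[0]);return e,b
e,b=knee(1.295);print('locked',np.degrees(e+b),'top',[ (t,np.degrees(knee(t)[1])) for t in(1.34,1.35)])
ts=np.r_[1.34,np.linspace(1.3,0,14)]
for t in ts:
    e,b=knee(t);g=e-b;print(round(t,2),np.degrees(g).round(1),(76*np.array([np.cos(g),np.sin(g)])).round(1))
E
```

```text
[ 3.14159265 -0.52359878  1.52579633] [ 0.02249241  0.49949384 -0.8660254 ]
[np.float64(0.0086), np.float64(-0.0035), np.float64(0.0016)] [np.float64(1.96), np.float64(1.95), np.float64(-7.33)]
[np.float64(0.0089), np.float64(-0.0023), np.float64(0.002)] [np.float64(1.96), np.float64(1.95), np.float64(-7.33)]
[np.float64(0.0091), np.float64(-0.0011), np.float64(0.0024)] [np.float64(1.96), np.float64(1.95), np.float64(-7.33)]
[np.float64(0.009), np.float64(0.0002), np.float64(0.0027)] [np.float64(1.96), np.float64(1.95), np.float64(-7.33)]
[np.float64(0.0088), np.float64(0.0014), np.float64(0.003)] [np.float64(1.96), np.float64(1.95), np.float64(-7.33)]
[np.float64(0.0085), np.float64(0.0026), np.float64(0.0032)] [np.float64(1.96), np.float64(1.95), np.float64(-7.33)]
[np.float64(0.0079), np.float64(0.0038), np.float64(0.0034)] [np.float64(1.96), np.float64(1.95), np.float64(-7.33)]
[np.float64(0.0073), np.float64(0.0049), np.float64(0.0035)] [np.float64(1.96), np.float64(1.95), np.float64(-7.33)]
[np.float64(0.0065), np.float64(0.0059), np.float64(0.0035)] [np.float64(1.96), np.float64(1.95), np.float64(-7.33)]
[np.float64(0.0055), np.float64(0.0068), np.float64(0.0035)] [np.float64(1.96), np.float64(1.95), np.float64(-7.33)]
[np.float64(0.0045), np.float64(0.0075), np.float64(0.0034)] [np.float64(1.96), np.float64(1.95), np.float64(-7.33)]
[np.float64(0.0034), np.float64(0.0081), np.float64(0.0033)] [np.float64(1.96), np.float64(1.95), np.float64(-7.33)]
locked 71.1343613170285 top [(1.34, np.float64(5.035280065441592)), (1.35, np.float64(0.0))]
1.34 52.2 [46.6 60. ]
1.3 46.3 [52.5 54.9]
1.2 39.6 [58.5 48.5]
1.1 35.6 [61.8 44.2]
1.0 32.6 [64.  40.9]
0.9 30.1 [65.7 38.1]
0.8 28.0 [67.1 35.7]
0.7 26.1 [68.3 33.4]
0.6 24.3 [69.3 31.3]
0.5 22.6 [70.2 29.2]
0.4 21.0 [71.  27.2]
0.3 19.3 [71.7 25.1]
0.2 17.5 [72.5 22.8]
0.1 15.4 [73.3 20.2]
0.0 12.8 [74.1 16.9]
```

```bash
python3 -m crank '[[[0.0086,-0.0035,0.0016,1.96,1.95,-7.33],[0.0089,-0.0023,0.002,1.96,1.95,-7.33],[0.0091,-0.0011,0.0024,1.96,1.95,-7.33],[0.009,0.0002,0.0027,1.96,1.95,-7.33],[0.0088,0.0014,0.003,1.96,1.95,-7.33],[0.0085,0.0026,0.0032,1.96,1.95,-7.33],[0.0079,0.0038,0.0034,1.96,1.95,-7.33],[0.0073,0.0049,0.0035,1.96,1.95,-7.33]]]' 0.45
python3 -m crank '[[[0.0065,0.0059,0.0035,1.96,1.95,-7.33],[0.0055,0.0068,0.0035,1.96,1.95,-7.33],[0.0045,0.0075,0.0034,1.96,1.95,-7.33],[0.0034,0.0081,0.0033,1.96,1.95,-7.33],[0,0,0,0,0,0],[0,0,0,0,0,0],[0,0,0,0,0,0],[0,0,0,0,0,0]]]'
python3 - <<'E'
from h import *
s=sensors.state();print(s['joint_positions'].round(2))
plan(K+0.012*TZ,RT.as_euler('xyz'),8)
d=cam('side');e=cam('top')
a=d['image'][150:320,280:450];a=cv2.resize(a,(400,400),interpolation=cv2.INTER_CUBIC)
b=e['image'][150:270,310:430];b=cv2.resize(b,(400,400),interpolation=cv2.INTER_CUBIC);cv2.imwrite('pics/c7.png',np.hstack([a,b]))
E
```

```text
clock: 23.8
ee_pos: [0.5519, -0.1255, 0.192]
orientation: [-3.04, -0.358, 0.979]
contact_force: [-0.4, 0.2, -0.1]
width: 0.0384
grip_force: 0.0
clock: 24.6
ee_pos: [0.5859, -0.115, 0.1858]
orientation: [-3.141, -0.521, 1.527]
contact_force: [-0.1, -0.1, -0.2]
width: 0.0383
grip_force: 0.0
[ 0.87  0.6  -0.73  1.68 -0.15  1.09  0.25]
[np.float64(-0.0001), np.float64(0.0001), np.float64(0.0112)] [np.float64(-0.01), np.float64(0.02), np.float64(0.01)]
[np.float64(-0.0001), np.float64(0.0001), np.float64(0.0112)] [np.float64(-0.01), np.float64(0.02), np.float64(0.01)]
[np.float64(-0.0001), np.float64(0.0001), np.float64(0.0112)] [np.float64(-0.01), np.float64(0.02), np.float64(0.01)]
[np.float64(-0.0001), np.float64(0.0001), np.float64(0.0112)] [np.float64(-0.01), np.float64(0.02), np.float64(0.01)]
[np.float64(-0.0001), np.float64(0.0001), np.float64(0.0112)] [np.float64(-0.01), np.float64(0.02), np.float64(0.01)]
[np.float64(-0.0001), np.float64(0.0001), np.float64(0.0112)] [np.float64(-0.01), np.float64(0.02), np.float64(0.01)]
[np.float64(-0.0001), np.float64(0.0001), np.float64(0.0112)] [np.float64(-0.01), np.float64(0.02), np.float64(0.01)]
[np.float64(-0.0001), np.float64(0.0001), np.float64(0.0112)] [np.float64(-0.01), np.float64(0.02), np.float64(0.01)]
```

```bash
python3 -m crank '[[[0,0,0.012,0,0,0],[0,0,0.012,0,0,0],[0,0,0.012,0,0,0],[0,0,0.012,0,0,0],[0,0,0.012,0,0,0],[0,0,0.012,0,0,0],[0,0,0.01,0,0,0],[0,0,0.008,0,0,0]]]'
```

```text
clock: 25.5
ee_pos: [0.588, -0.0702, 0.1063]
orientation: [-3.141, -0.522, 1.527]
contact_force: [-0.3, 0.0, 0.3]
width: 0.0381
grip_force: 0.0
```

```bash
python3 -m crank '[[[0,0,0,0,0,0],[0,0,0,0,0,0],[0,0,0,0,0,0],[0,0,0,0,0,0],[0,0,0,0,0,0],[0,0,0,0,0,0],[0,0,0,0,0,0],[0,0,0,0,0,0]]]' 0
python3 - <<'E'
from h import *
d=cam('side');e=cam('top')
a=d['image'][150:320,280:450];a=cv2.resize(a,(400,400),interpolation=cv2.INTER_CUBIC)
b=e['image'][150:270,310:430];b=cv2.resize(b,(400,400),interpolation=cv2.INTER_CUBIC);cv2.imwrite('pics/c7.png',np.hstack([a,b]))
E
```

```text
clock: 26.3
ee_pos: [0.5885, -0.0708, 0.1074]
orientation: [3.141, -0.522, 1.527]
contact_force: [2.7, 1.4, -3.9]
width: 0.0119
grip_force: 58.4
```

```bash
cat >> h.py <<'E'
def arc(e0,e1,n=8,r=76):
    a=np.radians(np.linspace(e0,e1,n+1));x=r*np.cos(a);z=r*np.sin(a)
    for i in range(n):
        dz=z[i+1]-z[i];print([round(.5*dz/1000,5),round((x[i+1]-x[i])/1000,5),round(-.866*dz/1000,5)],end=',')
    print()
E
python3 -c "
from h import *
arc(71.1,59);arc(59,47)"
```

```text
[np.float64(-0.00034), np.float64(0.00189), np.float64(0.00058)],[np.float64(-0.00036), np.float64(0.00187), np.float64(0.00063)],[np.float64(-0.00039), np.float64(0.00185), np.float64(0.00067)],[np.float64(-0.00041), np.float64(0.00183), np.float64(0.00071)],[np.float64(-0.00044), np.float64(0.00181), np.float64(0.00075)],[np.float64(-0.00046), np.float64(0.00178), np.float64(0.00079)],[np.float64(-0.00048), np.float64(0.00176), np.float64(0.00084)],[np.float64(-0.00051), np.float64(0.00173), np.float64(0.00088)],
[np.float64(-0.00052), np.float64(0.00169), np.float64(0.00091)],[np.float64(-0.00055), np.float64(0.00166), np.float64(0.00094)],[np.float64(-0.00057), np.float64(0.00163), np.float64(0.00098)],[np.float64(-0.00059), np.float64(0.0016), np.float64(0.00102)],[np.float64(-0.00061), np.float64(0.00157), np.float64(0.00105)],[np.float64(-0.00063), np.float64(0.00154), np.float64(0.00109)],[np.float64(-0.00065), np.float64(0.00151), np.float64(0.00112)],[np.float64(-0.00067), np.float64(0.00147), np.float64(0.00116)],
```

```bash
python3 -m crank '[[[-0.0003,0.0019,0.0006,0,0,0],[-0.0004,0.0019,0.0006,0,0,0],[-0.0004,0.0018,0.0007,0,0,0],[-0.0004,0.0018,0.0007,0,0,0],[-0.0004,0.0018,0.0007,0,0,0],[-0.0005,0.0018,0.0008,0,0,0],[-0.0005,0.0018,0.0008,0,0,0],[-0.0005,0.0017,0.0009,0,0,0]]]'
python3 -c "
from h import *
s=sensors.state();print(s['ee_pos'],s['width'])
d=cam('top');w=cloud(d);m=w[((w>[.55,-.02,.255])&(w<[.7,.1,.3])).all(-1)];print(np.median(m,0))"
```

```text
clock: 27.2
ee_pos: [0.6031, -0.0715, 0.1005]
orientation: [3.141, -0.522, 1.527]
contact_force: [1.5, 1.1, 2.3]
width: 0.0119
grip_force: 58.8
[ 0.60308386 -0.07150028  0.10054867] 0.011889334202503205
[0.62848603 0.03655978 0.2760084 ]
```

```bash
python3 -m crank '[[[-0.0005,0.0017,0.0009,0,0,0],[-0.0006,0.0017,0.0009,0,0,0],[-0.0006,0.0016,0.001,0,0,0],[-0.0006,0.0016,0.001,0,0,0],[-0.0006,0.0016,0.0011,0,0,0],[-0.0006,0.0015,0.0011,0,0,0],[-0.0006,0.0015,0.0011,0,0,0],[-0.0007,0.0015,0.0012,0,0,0]]]'
python3 -c "
from h import *
arc(47,39.4);arc(39.4,35);arc(35,31)
d=cam('top');w=cloud(d);m=w[((w>[.53,-.02,.255])&(w<[.7,.1,.3])).all(-1)];print(np.median(m,0))"
```

```text
clock: 28.05
ee_pos: [0.6158, -0.0721, 0.091]
orientation: [3.141, -0.522, 1.527]
contact_force: [2.6, 1.5, 2.2]
width: 0.0121
grip_force: 58.9
[np.float64(-0.00043), np.float64(0.00091), np.float64(0.00075)],[np.float64(-0.00044), np.float64(0.0009), np.float64(0.00076)],[np.float64(-0.00045), np.float64(0.00089), np.float64(0.00078)],[np.float64(-0.00046), np.float64(0.00087), np.float64(0.00079)],[np.float64(-0.00046), np.float64(0.00085), np.float64(0.0008)],[np.float64(-0.00047), np.float64(0.00084), np.float64(0.00081)],[np.float64(-0.00048), np.float64(0.00082), np.float64(0.00083)],[np.float64(-0.00048), np.float64(0.00081), np.float64(0.00084)],
[np.float64(-0.00028), np.float64(0.00046), np.float64(0.00049)],[np.float64(-0.00029), np.float64(0.00045), np.float64(0.00049)],[np.float64(-0.00029), np.float64(0.00045), np.float64(0.0005)],[np.float64(-0.00029), np.float64(0.00044), np.float64(0.0005)],[np.float64(-0.00029), np.float64(0.00044), np.float64(0.00051)],[np.float64(-0.00029), np.float64(0.00043), np.float64(0.00051)],[np.float64(-0.0003), np.float64(0.00043), np.float64(0.00051)],[np.float64(-0.0003), np.float64(0.00042), np.float64(0.00052)],
[np.float64(-0.00027), np.float64(0.00038), np.float64(0.00047)],[np.float64(-0.00027), np.float64(0.00037), np.float64(0.00047)],[np.float64(-0.00028), np.float64(0.00037), np.float64(0.00048)],[np.float64(-0.00028), np.float64(0.00036), np.float64(0.00048)],[np.float64(-0.00028), np.float64(0.00036), np.float64(0.00048)],[np.float64(-0.00028), np.float64(0.00035), np.float64(0.00049)],[np.float64(-0.00028), np.float64(0.00035), np.float64(0.00049)],[np.float64(-0.00028), np.float64(0.00034), np.float64(0.00049)],
[0.62078499 0.03661902 0.27419136]
```

```bash
python3 -m crank '[[[-0.0004,0.0009,0.0008,0,0,0],[-0.0004,0.0009,0.0008,0,0,0],[-0.0005,0.0009,0.0008,0,0,0],[-0.0005,0.0009,0.0008,0,0,0],[-0.0005,0.0008,0.0008,0,0,0],[-0.0005,0.0008,0.0008,0,0,0],[-0.0005,0.0008,0.0008,0,0,0],[-0.0005,0.0008,0.0008,0,0,0]]]'
python3 -m crank '[[[-0.0003,0.0005,0.0005,0,0,0],[-0.0003,0.0004,0.0005,0,0,0],[-0.0003,0.0005,0.0005,0,0,0],[-0.0003,0.0004,0.0005,0,0,0],[-0.0003,0.0004,0.0005,0,0,0],[-0.0003,0.0004,0.0005,0,0,0],[-0.0003,0.0004,0.0005,0,0,0],[-0.0003,0.0004,0.0005,0,0,0]]]'
python3 -c "
from h import *
arc(35,31);arc(31,27);arc(27,23)
d=cam('top');w=cloud(d);m=w[((w>[.46,-.02,.1])&(w<[.7,.1,.3])).all(-1)];i=m[m[:,0]<m[:,0].min()+.012];print(np.median(i,0))"
```

```text
clock: 28.9
ee_pos: [0.6227, -0.0725, 0.0836]
orientation: [3.141, -0.522, 1.527]
contact_force: [5.7, 2.0, 2.0]
width: 0.0119
grip_force: 59.1
clock: 29.7
ee_pos: [0.6264, -0.0728, 0.0786]
orientation: [3.14, -0.522, 1.527]
contact_force: [6.8, 2.3, 1.1]
width: 0.012
grip_force: 59.0
[np.float64(-0.00027), np.float64(0.00038), np.float64(0.00047)],[np.float64(-0.00027), np.float64(0.00037), np.float64(0.00047)],[np.float64(-0.00028), np.float64(0.00037), np.float64(0.00048)],[np.float64(-0.00028), np.float64(0.00036), np.float64(0.00048)],[np.float64(-0.00028), np.float64(0.00036), np.float64(0.00048)],[np.float64(-0.00028), np.float64(0.00035), np.float64(0.00049)],[np.float64(-0.00028), np.float64(0.00035), np.float64(0.00049)],[np.float64(-0.00028), np.float64(0.00034), np.float64(0.00049)],
[np.float64(-0.00028), np.float64(0.00034), np.float64(0.00049)],[np.float64(-0.00029), np.float64(0.00033), np.float64(0.0005)],[np.float64(-0.00029), np.float64(0.00033), np.float64(0.0005)],[np.float64(-0.00029), np.float64(0.00032), np.float64(0.0005)],[np.float64(-0.00029), np.float64(0.00032), np.float64(0.0005)],[np.float64(-0.00029), np.float64(0.00031), np.float64(0.00051)],[np.float64(-0.00029), np.float64(0.00031), np.float64(0.00051)],[np.float64(-0.00029), np.float64(0.0003), np.float64(0.00051)],
[np.float64(-0.0003), np.float64(0.0003), np.float64(0.00051)],[np.float64(-0.0003), np.float64(0.00029), np.float64(0.00052)],[np.float64(-0.0003), np.float64(0.00029), np.float64(0.00052)],[np.float64(-0.0003), np.float64(0.00028), np.float64(0.00052)],[np.float64(-0.0003), np.float64(0.00028), np.float64(0.00052)],[np.float64(-0.0003), np.float64(0.00027), np.float64(0.00052)],[np.float64(-0.0003), np.float64(0.00027), np.float64(0.00053)],[np.float64(-0.0003), np.float64(0.00026), np.float64(0.00053)],
[0.57734432 0.03825784 0.25783347]
```

```bash
python3 -m crank '[[[-0.0003,0.0004,0.0005,0,0,0],[-0.0003,0.0004,0.0005,0,0,0],[-0.0003,0.0004,0.0005,0,0,0],[-0.0003,0.0003,0.0005,0,0,0],[-0.0003,0.0004,0.0005,0,0,0],[-0.0003,0.0003,0.0005,0,0,0],[-0.0003,0.0004,0.0005,0,0,0],[-0.0003,0.0003,0.0005,0,0,0]]]'
python3 -m crank '[[[-0.0003,0.0003,0.0005,0,0,0],[-0.0003,0.0003,0.0005,0,0,0],[-0.0003,0.0004,0.0005,0,0,0],[-0.0003,0.0003,0.0005,0,0,0],[-0.0003,0.0003,0.0005,0,0,0],[-0.0003,0.0003,0.0005,0,0,0],[-0.0003,0.0003,0.0005,0,0,0],[-0.0003,0.0003,0.0005,0,0,0]]]'
python3 -c "
from h import *
d=cam('top');w=cloud(d);m=w[((w>[.45,-.02,.07])&(w<[.7,.1,.3])).all(-1)];i=m[m[:,0]<m[:,0].min()+.012];print(np.median(i,0))"
```

```text
clock: 30.55
ee_pos: [0.6297, -0.0731, 0.0734]
orientation: [3.139, -0.522, 1.527]
contact_force: [8.6, 2.8, -3.6]
width: 0.012
grip_force: 58.7
clock: 31.35
ee_pos: [0.6326, -0.0735, 0.0678]
orientation: [3.138, -0.521, 1.526]
contact_force: [11.0, 4.8, -9.2]
width: 0.0117
grip_force: 58.4
[0.51201522 0.03874599 0.20403632]
```

```bash
python3 -c "
from h import *
arc(25.4,22.2);arc(22.2,19);arc(19,16.5)"
python3 -m crank '[[[-0.0002,0.0003,0.0004,0,0,0],[-0.0002,0.0003,0.0004,0,0,0],[-0.0002,0.0003,0.0004,0,0,0],[-0.0002,0.0003,0.0004,0,0,0],[-0.0002,0.0003,0.0004,0,0,0],[-0.0003,0.0003,0.0004,0,0,0],[-0.0002,0.0003,0.0004,0,0,0],[-0.0002,0.0003,0.0004,0,0,0]]]'
python3 -c "
from h import *
d=cam('top');w=cloud(d);m=w[((w>[.45,-.02,.07])&(w<[.7,.1,.3])).all(-1)];i=m[m[:,0]<m[:,0].min()+.012];print(np.median(i,0))"
```

```text
[np.float64(-0.00024), np.float64(0.00023), np.float64(0.00042)],[np.float64(-0.00024), np.float64(0.00022), np.float64(0.00042)],[np.float64(-0.00024), np.float64(0.00022), np.float64(0.00042)],[np.float64(-0.00024), np.float64(0.00022), np.float64(0.00042)],[np.float64(-0.00024), np.float64(0.00021), np.float64(0.00042)],[np.float64(-0.00024), np.float64(0.00021), np.float64(0.00042)],[np.float64(-0.00024), np.float64(0.00021), np.float64(0.00042)],[np.float64(-0.00025), np.float64(0.0002), np.float64(0.00042)],
[np.float64(-0.00025), np.float64(0.0002), np.float64(0.00043)],[np.float64(-0.00025), np.float64(0.0002), np.float64(0.00043)],[np.float64(-0.00025), np.float64(0.00019), np.float64(0.00043)],[np.float64(-0.00025), np.float64(0.00019), np.float64(0.00043)],[np.float64(-0.00025), np.float64(0.00018), np.float64(0.00043)],[np.float64(-0.00025), np.float64(0.00018), np.float64(0.00043)],[np.float64(-0.00025), np.float64(0.00018), np.float64(0.00043)],[np.float64(-0.00025), np.float64(0.00017), np.float64(0.00043)],
[np.float64(-0.0002), np.float64(0.00013), np.float64(0.00034)],[np.float64(-0.0002), np.float64(0.00013), np.float64(0.00034)],[np.float64(-0.0002), np.float64(0.00013), np.float64(0.00034)],[np.float64(-0.0002), np.float64(0.00013), np.float64(0.00034)],[np.float64(-0.0002), np.float64(0.00013), np.float64(0.00034)],[np.float64(-0.0002), np.float64(0.00012), np.float64(0.00034)],[np.float64(-0.0002), np.float64(0.00012), np.float64(0.00034)],[np.float64(-0.0002), np.float64(0.00012), np.float64(0.00034)],
clock: 32.2
ee_pos: [0.6347, -0.0738, 0.0631]
orientation: [3.139, -0.52, 1.526]
contact_force: [12.1, 5.3, -13.5]
width: 0.0118
grip_force: 58.4
[0.48708815 0.04252597 0.16268225]
```

```bash
python3 -m crank '[[[-0.0002,0.0002,0.0004,0,0,0],[-0.0002,0.0002,0.0004,0,0,0],[-0.0002,0.0002,0.0004,0,0,0],[-0.0003,0.0002,0.0004,0,0,0],[-0.0002,0.0002,0.0004,0,0,0],[-0.0002,0.0001,0.0004,0,0,0],[-0.0003,0.0002,0.0004,0,0,0],[-0.0002,0.0001,0.0004,0,0,0]]]'
python3 -m crank '[[[-0.0002,0.0001,0.0003,0,0,0],[-0.0002,0.0002,0.0003,0,0,0],[-0.0002,0.0001,0.0003,0,0,0],[-0.0002,0.0001,0.0003,0,0,0],[-0.0002,0.0001,0.0003,0,0,0],[-0.0002,0.0001,0.0003,0,0,0],[-0.0002,0.0001,0.0003,0,0,0],[-0.0002,0.0001,0.0003,0,0,0]]]'
python3 -c "
from h import *
d=cam('top');w=cloud(d);m=w[((w>[.45,-.02,.07])&(w<[.7,.1,.3])).all(-1)];i=m[m[:,0]<m[:,0].min()+.012];print(np.median(i,0))"
```

```text
clock: 33.05
ee_pos: [0.6361, -0.0739, 0.0592]
orientation: [3.139, -0.52, 1.526]
contact_force: [13.4, 4.3, -15.2]
width: 0.0119
grip_force: 58.5
clock: 33.85
ee_pos: [0.637, -0.0739, 0.0566]
orientation: [3.139, -0.521, 1.526]
contact_force: [12.9, 4.6, -12.0]
width: 0.0114
grip_force: 58.6
[0.47087002 0.04013609 0.10598807]
```

```bash
python3 -m crank '[[[-0.0002,0.0001,0.0003,0,0,0],[-0.0001,0.0001,0.0002,0,0,0],[-0.0002,0.0001,0.0003,0,0,0],[-0.0001,0.0001,0.0002,0,0,0],[-0.0002,0.0001,0.0003,0,0,0],[-0.0001,0,0.0002,0,0,0],[-0.0002,0.0001,0.0003,0,0,0],[-0.0001,0,0.0002,0,0,0]]]'
python3 -m crank '[[[-0.0001,0,0.0002,0,0,0],[-0.0001,0.0001,0.0002,0,0,0],[-0.0001,0,0.0002,0,0,0],[-0.0001,0,0.0002,0,0,0],[-0.0001,0.0001,0.0002,0,0,0],[-0.0001,0,0.0002,0,0,0],[0,0,0,0,0,0],[0,0,0,0,0,0]]]'
python3 -c "
from h import *
d=cam('top');w=cloud(d);m=w[((w>[.45,-.02,.07])&(w<[.7,.1,.3])).all(-1)];i=m[m[:,0]<m[:,0].min()+.012];print(np.median(i,0))"
```

```text
clock: 34.7
ee_pos: [0.6376, -0.0739, 0.0546]
orientation: [3.139, -0.521, 1.526]
contact_force: [11.5, 5.0, -11.3]
width: 0.0117
grip_force: 58.7
clock: 35.5
ee_pos: [0.6378, -0.0739, 0.0535]
orientation: [3.139, -0.521, 1.526]
contact_force: [11.1, 4.5, -10.3]
width: 0.0115
grip_force: 58.8
[0.46917882 0.0422558  0.08637545]
```

```bash
python3 -m crank '[[[-0.0001,0,0.0001,0,0,0],[0,0,0.0001,0,0,0],[-0.0001,0,0.0001,0,0,0],[0,0,0.0001,0,0,0],[-0.0001,0,0.0001,0,0,0],[0,0,0.0001,0,0,0],[0,0,0,0,0,0],[0,0,0,0,0,0]]]'
python3 -m crank '[[[-0.0001,0,0.0002,0,0,0],[-0.0001,0,0.0002,0,0,0],[-0.0001,0,0.0002,0,0,0],[-0.0001,0,0.0002,0,0,0],[0,0,0,0,0,0],[0,0,0,0,0,0],[0,0,0,0,0,0],[0,0,0,0,0,0]]]'
python3 -c "
from h import *
d=cam('top');w=cloud(d);m=w[((w>[.45,-.02,.07])&(w<[.7,.1,.3])).all(-1)];i=m[m[:,0]<m[:,0].min()+.012];print(np.median(i,0))"
```

```text
clock: 36.35
ee_pos: [0.6379, -0.0739, 0.0531]
orientation: [3.138, -0.521, 1.527]
contact_force: [9.9, 4.7, -9.5]
width: 0.0119
grip_force: 58.8
clock: 37.15
ee_pos: [0.6379, -0.0738, 0.0528]
orientation: [3.138, -0.521, 1.527]
contact_force: [9.5, 3.1, -5.8]
width: 0.0119
grip_force: 59.2
[0.46913969 0.04039881 0.08514477]
```

```bash
python3 -m crank '[[[-0.0001,-0.0002,0.0002,0,0,0],[-0.0001,-0.0002,0.0002,0,0,0],[-0.0001,-0.0001,0.0002,0,0,0],[-0.0001,-0.0001,0.0002,0,0,0],[-0.0001,0,0.0002,0,0,0],[-0.0001,0,0.0002,0,0,0],[0,0,0,0,0,0],[0,0,0,0,0,0]]]'
```

```text
clock: 38.0
ee_pos: [0.6379, -0.0738, 0.0524]
orientation: [3.137, -0.521, 1.527]
contact_force: [10.1, 2.0, -2.8]
width: 0.012
grip_force: 59.6
```

```bash
python3 -m crank '[[[-0.0001,0,0.0002,0,0,0],[-0.0001,0,0.0002,0,0,0],[-0.0001,0,0.0002,0,0,0],[-0.0001,0,0.0002,0,0,0],[-0.0001,0,0.0002,0,0,0],[-0.0001,0,0.0002,0,0,0],[0,0,0,0,0,0],[0,0,0,0,0,0]]]'
python3 -c "
from h import *
d=cam('top');w=cloud(d);m=w[((w>[.45,-.02,.07])&(w<[.7,.1,.3])).all(-1)];i=m[m[:,0]<m[:,0].min()+.012];print(np.median(i,0))"
```

```text
clock: 38.8
ee_pos: [0.638, -0.0736, 0.0519]
orientation: [3.137, -0.521, 1.527]
contact_force: [7.4, 1.4, 1.8]
width: 0.0121
grip_force: 60.0
[0.46916223 0.04034605 0.08497321]
```

```bash
python3 -m crank '[[[0,0,0,0,0,0],[0,0,0,0,0,0],[0,0,0,0,0,0],[0,0,0,0,0,0],[0,0,-0.003,0,0,0],[0,0,-0.012,0,0,0],[0,0,-0.02,0,0,0],[0,0,-0.03,0,0,0]]]' 0.4
python3 -m crank '[[[0,0,-0.03,0,0,0],[-0.02,-0.02,-0.03,0,0,0],[0,-0.04,-0.03,0,0,0],[0,-0.04,0,0,0,0],[0,-0.04,0,0,0,0],[0,0,0,0,0,0],[0,0,0,0,0,0],[0,0,0,0,0,0]]]'
python3 - <<'E'
from h import *
d=cam('top');w=cloud(d);m=w[((w>[.45,-.02,.07])&(w<[.7,.1,.3])).all(-1)];i=m[m[:,0]<m[:,0].min()+.012];print(np.median(i,0))
m=w[((w>[.53,-.02,.06])&(w<[.66,.1,.12])).all(-1)];A=np.c_[m[:,:2]-m[:,:2].mean(0),np.ones(len(m))];print('lid plane',np.linalg.lstsq(A,m[:,2],rcond=None)[0])
e=cam('side')
cv2.imwrite('pics/c8.png',np.hstack([cv2.resize(e['image'][150:420,230:500],(400,400)),cv2.resize(d['image'][140:340,280:500],(400,400))]))
E
```

```text
clock: 39.65
ee_pos: [0.6334, -0.1052, 0.108]
orientation: [-3.139, -0.523, 1.528]
contact_force: [-0.1, -0.1, -0.2]
width: 0.0343
grip_force: 0.0
clock: 40.45
ee_pos: [0.4931, -0.1618, 0.1766]
orientation: [3.14, -0.522, 1.528]
contact_force: [-0.2, -0.6, -0.6]
width: 0.0343
grip_force: 0.0
[0.46905266 0.03946227 0.08502051]
lid plane [-0.0003909   0.00153492  0.08662927]
```

View pics/c8.png

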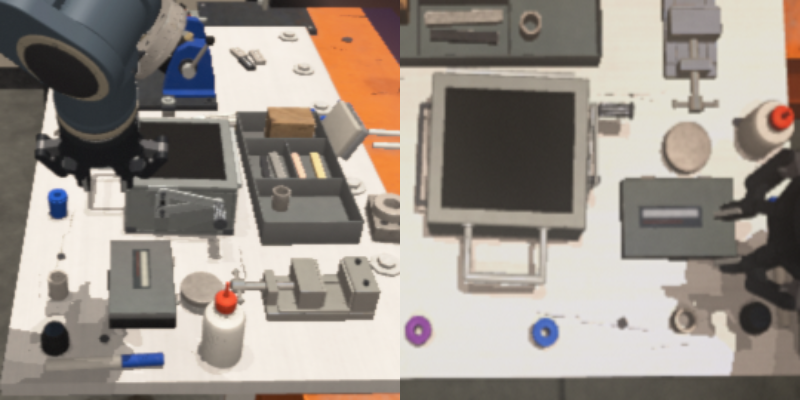

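The view shows the chest shut, with a flat lid plane (right crop (515,150)). The other things are in their places and the robot is clear.

```bash
python3 -c "
from rig import ticket
print(ticket.sign_off())"
```

```text
the job is handed in; nothing more can be done
None
```

The collet is seated fully home in the empty socket, the chest was closed by lowering the lid on the stay's knob, and the job was handed in at about 40 s of robot time with the robot clear; no verdict was returned.

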